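Load the coupon tree and set the timer on it

ROBOT

A 6-joint arm with a two-finger parallel gripper is mounted at the origin on a cart in front of the work surface, level with it; the furniture and walls round the work are solid. World frame = base frame: x ahead of the robot, y to its left, z up, the work surface at z = 0. Lengths are in mm, angles in rad, forces in N, time in s.
With the tool pointing down it reaches from about 300 to 775 mm from the base axis. Payload 14.6 kg.
Tool frame: the origin (TCP) lies at the very end of the fingers, on their centre line; the grasp point (between the pads) lies 19 mm behind it; z points along the fingers, y is the line along which they close (so a half turn about z gives the same grasp; the last joint's range is limited). The gripper opens to 94 mm and grips with 3 to 60 N. Pads are 16 mm wide; open, the fingers measure 119 mm over their backs; the gripper's body (75 mm by 177 mm) begins 78 mm behind the grasp point.
Start: joints at [-1.395, 0.3, 1.521, -0, 1.321, -0.067], TCP at [132.225, -533.859, 205.446] pointing down, gripper open.
Joint ranges: [-3.03, 3.03], [-0.79, 2.21], [0.23, 2.52], [-1.04, 4.18], [0, 3.07], [-2.55, 2.55]. Speed limits (rad/s): [2.22, 2.22, 2.57, 3.14, 3.14, 3.14].

INTERFACE

Orientations are given as [roll, pitch, yaw] about the fixed x, y, z axes, in that order (R = Rz(yaw) Ry(pitch) Rx(roll)).
In Python, from cell import manip gives the robot as it stands.
- The arm moves only by the tool servo_tool, never from a script. Its argument "motion" is a list that holds one entry, the list of rows, each a list of 7 numbers: the shift along the world's x, y, z as a fraction of full scale, then the turn, a rotation vector about the world's x, y, z as a fraction of full scale, then the closure, from 0 (fully open) to 1 (shut). In form: [[[x, y, z, rx, ry, rz, gripper], ...]]. A call has 1 to 10 rows; each row is the pose to reach, as a shift and turn from the pose commanded when the call began, turning the shorter way round; what a row does not reach only later rows make up. Full scale, the value 1, is 0.5 m for a shift and pi rad for a turn. A row lasts 1/10 s, in which the tool goes at most 50 mm and 8.59 degrees, less where a joint would pass 70% of its speed; a pose out of reach is approached as far as the arm can. A call with a number of a shift or a turn outside -1 to 1 is refused whole. A call with a gripper value outside its range is refused whole. The fingers move at their own pace and stop on an object; "newtons" is the grip in N (left out, the last holds). Time passes only in rows, so rows that repeat a pose let the fingers close. It gives the time, the measured TCP pose, the force, the opening and the grip force at its end, in the units of the state.
- manip.read_state(): the state, without advancing time (a new reading comes with each control period).
- manip.camera(name): name is "side" or "top"; returns a dict with "frame" (480x640x3 uint8, red, green, blue), "range_z" (480x640 float32, mm along the optical axis (not along the pixel's ray), 0 where there is no reading), "vfov" (degrees; the focal length in pixels is half the picture's height over the tangent of half this angle, whatever the lens; pixels are square), "cx", "cy" (the principal point, pixels), "cam_to_world" (4x4, takes a point from camera to world coordinates). Camera axes: x right, y down, z forward; pixel columns grow to the right and rows downward; lengths in mm; the calibration is good to about 2 mm. A picture is of the moment at which its call begins.
- manip.sign_off(): hands the job in; it is judged then, once.
The state is a dict: "clock": time; "joints": joint angles; "qd": joint speeds; "effort": joint torques, N m; "eef_pos": TCP position; "eef_rot": TCP orientation; "wrist_force": force on the tool from outside, world axes, zero at the start; "moment": the same for the moment, N m; "finger_gap": finger opening in mm; "finger_force": force on a finger pad.
Only numpy, scipy, OpenCV 4.12 (cv2) and the standard library are available. Lean on these libraries where they do the work, as an engineer would, in place of code of your own. Each camera call takes 0.05 s, during which the arm holds its last target. There are 200 camera calls.

TASK

Hang every loose steel coupon by its eye on the turning tree, one to each empty hook, turning the tree by its black head so that an empty hook faces the open side for each. When all are hanging, balance the timer from the front left of the worktop lying level and centred on the domed top of the tree's head, so that it goes with the batch. Leave the beaker near the coupons, the small white bottle and the blue cap where they are.

Things in the scene. Friction and masses are not known exactly. Their poses are not given: they have to be found in the camera images.
- stand: Fixed foot of a hanging tree: round, grey, 170 mm wide; origin on the tree's upright axis at worktop height. A fixed white drip guard, 160 mm high, 128 mm from the axis, stands round its back and both sides; the open side, about 120 degrees wide, looks along the stand's -x axis, to the robot.
- dome_top (a point): Top of the tree's head, on its axis, 215 mm above the worktop. The head ends in a shallow dome 44 mm wide (60 mm radius of curvature, rising 4 mm; the innermost 8 mm nearly flat).
- head_mid (a point): Centre of the tree's black grip head, an upright cylinder 44 mm in diameter from 170 to 211 mm above the worktop, fixed to the post. Grip it here, 191 mm up, across its diameter from above, and turn: post and hooks turn with it. All else of the tree lies below 170 mm.
- rotor (a joint): Angle of the tree, rad, growing anticlockwise seen from above; stays where left (friction 0.06 N m), stops at -6.3 and +6.3. Six hooks at equal 60 degree steps: four are empty (a to d), two carry a riveted-on coupon that never comes off. At 0 hook a points along the stand's -x, c along +x, b 60 degrees clockwise and d 60 degrees anticlockwise of c.
- hook_a (a point): Empty hook a: point on its arm 60 mm from the axis, 135 mm up, where an eye hangs. 6 mm rod: a nearly level arm with a 30 mm wide stop washer at 40 mm runs out to 69 mm, then an upright prong 72 mm from the axis, tip 168 mm up. Lower a level coupon's eye over the prong, plate outward, down to the arm; let go, it swings down and hangs.
- hook_b (a point): Empty hook b: point on its arm 60 mm from the axis, 135 mm up, where an eye hangs. 6 mm rod: a nearly level arm with a 30 mm wide stop washer at 40 mm runs out to 69 mm, then an upright prong 72 mm from the axis, tip 168 mm up. Lower a level coupon's eye over the prong, plate outward, down to the arm; let go, it swings down and hangs.
- hook_c (a point): Empty hook c: point on its arm 60 mm from the axis, 135 mm up, where an eye hangs. 6 mm rod: a nearly level arm with a 30 mm wide stop washer at 40 mm runs out to 69 mm, then an upright prong 72 mm from the axis, tip 168 mm up. Lower a level coupon's eye over the prong, plate outward, down to the arm; let go, it swings down and hangs.
- hook_d (a point): Empty hook d: point on its arm 60 mm from the axis, 135 mm up, where an eye hangs. 6 mm rod: a nearly level arm with a 30 mm wide stop washer at 40 mm runs out to 69 mm, then an upright prong 72 mm from the axis, tip 168 mm up. Lower a level coupon's eye over the prong, plate outward, down to the arm; let go, it swings down and hangs.
- coupon_1_mid (a point): Loose steel test coupon 1 (may be absent), 0.08 kg: centre of its flat plate, half-way through its thickness; plate 56 mm long (its x axis) by 30 mm wide (y) by 8 mm thick (z). All coupons are alike and either face may be up.
- coupon_1_eye (a point): Centre of coupon 1's eye, 43 mm from the plate's centre along its +x axis: a round-wire loop of 6 mm wire, 25 mm clear opening, 40 mm outside, lying in the plane of the plate.
- coupon_2_mid (a point): Loose steel test coupon 2 (may be absent), 0.08 kg: centre of its flat plate, half-way through its thickness; plate 56 mm long (its x axis) by 30 mm wide (y) by 8 mm thick (z). All coupons are alike and either face may be up.
- coupon_2_eye (a point): Centre of coupon 2's eye, 43 mm from the plate's centre along its +x axis: a round-wire loop of 6 mm wire, 25 mm clear opening, 40 mm outside, lying in the plane of the plate.
- coupon_3_mid (a point): Loose steel test coupon 3 (may be absent), 0.08 kg: centre of its flat plate, half-way through its thickness; plate 56 mm long (its x axis) by 30 mm wide (y) by 8 mm thick (z). All coupons are alike and either face may be up.
- coupon_3_eye (a point): Centre of coupon 3's eye, 43 mm from the plate's centre along its +x axis: a round-wire loop of 6 mm wire, 25 mm clear opening, 40 mm outside, lying in the plane of the plate.
- coupon_4_mid (a point): Loose steel test coupon 4 (may be absent), 0.08 kg: centre of its flat plate, half-way through its thickness; plate 56 mm long (its x axis) by 30 mm wide (y) by 8 mm thick (z). All coupons are alike and either face may be up.
- coupon_4_eye (a point): Centre of coupon 4's eye, 43 mm from the plate's centre along its +x axis: a round-wire loop of 6 mm wire, 25 mm clear opening, 40 mm outside, lying in the plane of the plate.
- timer_mid (a point): Centre of the white bench timer at the front left (another, at the back right, belongs to the room), a flat square block 62 x 62 x 14 mm (sides along its x and y axes), 0.06 kg, lying flat; its weight is at its middle. This point is 7 mm above its underside.
- beaker: Upturned glass beaker, 72 mm wide, 99 mm high; bystander. Origin: centre of its underside, z axis up.
- white_bottle: Small white wide-mouth bottle with a white cap, 42 mm wide, 71 mm high; bystander. Origin: centre of its underside, z axis up.
- blue_cap: Blue screw cap, 36 mm wide, 23 mm high, standing on the worktop; bystander.
- timer: The same timer; origin at the centre of its underside.
Mind the look-alikes: they are no part of the job. What is shaped like the part that bears coupon_3_mid but orange or pink is not meant. Leave any green look-alike of the part that bears coupon_1_mid alone.

How it is judged (in metres and radians):
On the way, in this order (a step that is already met when the one before it is completed fails the run):
1. every loose coupon hangs by its eye on an empty hook, one to a hook (((distance between coupon_1_eye and hook_a below 0.033 m and z of coupon_1_mid in the frame of hook_a below -0.03 m) or (distance between coupon_1_eye and hook_b below 0.033 m and z of coupon_1_mid in the frame of hook_b below -0.03 m) or (distance between coupon_1_eye and hook_c below 0.033 m and z of coupon_1_mid in the frame of hook_c below -0.03 m) or (distance between coupon_1_eye and hook_d below 0.033 m and z of coupon_1_mid in the frame of hook_d below -0.03 m)) and ((distance between coupon_2_eye and hook_a below 0.033 m and z of coupon_2_mid in the frame of hook_a below -0.03 m) or (distance between coupon_2_eye and hook_b below 0.033 m and z of coupon_2_mid in the frame of hook_b below -0.03 m) or (distance between coupon_2_eye and hook_c below 0.033 m and z of coupon_2_mid in the frame of hook_c below -0.03 m) or (distance between coupon_2_eye and hook_d below 0.033 m and z of coupon_2_mid in the frame of hook_d below -0.03 m)) and ((distance between coupon_3_eye and hook_a below 0.033 m and z of coupon_3_mid in the frame of hook_a below -0.03 m) or (distance between coupon_3_eye and hook_b below 0.033 m and z of coupon_3_mid in the frame of hook_b below -0.03 m) or (distance between coupon_3_eye and hook_c below 0.033 m and z of coupon_3_mid in the frame of hook_c below -0.03 m) or (distance between coupon_3_eye and hook_d below 0.033 m and z of coupon_3_mid in the frame of hook_d below -0.03 m)) and ((distance between coupon_4_eye and hook_a below 0.033 m and z of coupon_4_mid in the frame of hook_a below -0.03 m) or (distance between coupon_4_eye and hook_b below 0.033 m and z of coupon_4_mid in the frame of hook_b below -0.03 m) or (distance between coupon_4_eye and hook_c below 0.033 m and z of coupon_4_mid in the frame of hook_c below -0.03 m) or (distance between coupon_4_eye and hook_d below 0.033 m and z of coupon_4_mid in the frame of hook_d below -0.03 m)) and distance between coupon_1_eye and coupon_2_eye above 0.035 m and distance between each of coupon_1_eye, coupon_2_eye and coupon_3_eye above 0.035 m and distance between each of coupon_1_eye, coupon_2_eye, coupon_3_eye and coupon_4_eye above 0.035 m), for 0.2 s.
2. the timer lies balanced on the dome, let go (horizontal distance between timer_mid and dome_top below 0.015 m and z of timer_mid in the frame of dome_top between 0.002 and 0.016 m and angle between the z axis of timer_mid and the z axis of dome_top, either way round below 0.21 rad and contact force between timer and the fingers below 0.1 N), for 0.5 s.
At the end, for the whole second after the job is handed in: Each coupon hangs on its own empty hook: eye centre within 33 mm of the hook point, plate centre 30 mm or more lower. Timer on the dome, let go and at rest: centre within 15 mm of the axis, 2 to 16 mm above the dome top, level to 0.21 rad. Tree still (all of step 1 and all of step 2 and linear speed of timer below 0.02 m/s and angular speed of timer below 0.3 rad/s and velocity of joint rotor between -0.1 and 0.1 rad/s); the robot touches nothing.
It fails at once if the beaker is knocked over or shoved more than 40 mm (angle between beaker's own z axis and vertical above 0.6 rad or distance of beaker from where it was at the start of the episode above 0.04 m).
It fails at once if the small white bottle is knocked over or shoved more than 40 mm (angle between white_bottle's own z axis and vertical above 0.6 rad or distance of white_bottle from where it was at the start of the episode above 0.04 m).
It fails at once if the blue cap is shoved more than 40 mm (distance of blue_cap from where it was at the start of the episode above 0.04 m).
Of coupon_1, coupon_2, coupon_3, coupon_4 only 3 to 4 are there at a start; the rules pass over those that are not, and their reading is None.
At some moment in a run one of timer may be knocked a few centimetres aside while the robot is not near it.
Once in a run the grip may slacken for a moment while it holds something.
It also fails if it takes over 210 s, if anything falls off the work surface, if the arm or the gripper's body presses on something with over 40 N, if the wrist force passes 120 N, or if a joint passes its speed limit or range.

## Working session

There is one attempt and no reset: what is moved stays moved. The work goes in short steps, Python scripts to look and compute and a tool call to move; the robot and the scene stay as the last step left them, time stands still between calls to the robot, and variables do not carry over. Pictures are saved under pics/ and viewed, at most 14 in all, crops included, and the job is handed in when it is done.

Besides the shell and the picture viewer there is one more tool, called after "Request:" as name(argument=value, ...), one argument or row to a line, values as JSON. servo_tool: Moves the arm, as the interface text tells. Its arguments: {"type":"object","properties":{"motion":{"type":"array"},"newtons":{"type":"number"}},"required":["motion"]}

```bash
mkdir -p pics; cat > h.py <<'E'
import numpy as np, cv2
from cell import manip
def grab(n,save=None):
    c=manip.camera(n)
    if save: cv2.imwrite('pics/'+save,c['frame'][:,:,::-1])
    c['f']=240/np.tan(np.radians(c['vfov'])/2); c['T']=np.array(c['cam_to_world']); return c
def ray(c,u,v):
    d=c['T'][:3,:3]@np.array([(u-c['cx'])/c['f'],(v-c['cy'])/c['f'],1]); return c['T'][:3,3],d
def plane(c,u,v,z):
    o,d=ray(c,u,v); return o+d*(z-o[2])/d[2]
def cloud(c):
    v,u=np.mgrid[0:480,0:640]; z=c['range_z']
    P=np.stack([(u-c['cx'])/c['f']*z,(v-c['cy'])/c['f']*z,z],-1)
    W=P@c['T'][:3,:3].T+c['T'][:3,3]; W[z==0]=np.nan; return W
def proj(c,p):
    q=c['T'][:3,:3].T@(np.array(p)-c['T'][:3,3]); return q[0]/q[2]*c['f']+c['cx'],q[1]/q[2]*c['f']+c['cy']
E
python3 - <<'E'
from h import *
for n in('top','side'):
    c=grab(n,n+'0.png'); print(n,c['f'],c['cx'],c['cy'],c['T'].round(3).tolist())
s=manip.read_state(); print(s)
E
```

```text
top 442.25255750734624 315.300711438017 238.35591695281636 [[0.006, -0.999, 0.052, 471.468], [-1.0, -0.007, -0.015, -42.051], [0.015, -0.052, -0.999, 1388.448], [0.0, 0.0, 0.0, 1.0]]
side 553.760967292485 314.9812686319454 242.04061355525246 [[0.967, -0.146, 0.207, 275.939], [-0.253, -0.56, 0.789, -1069.367], [0.001, -0.816, -0.578, 883.988], [0.0, 0.0, 0.0, 1.0]]
{'clock': 0.1, 'joints': array([-1.39460587e+00,  3.00401943e-01,  1.52152017e+00, -5.17264324e-06,
        1.32068640e+00, -6.66226596e-02]), 'qd': array([ 0.00072806, -0.002225  , -0.00162548,  0.00070236, -0.00117263,
       -0.00099846]), 'effort': array([ 1.43075267e-03, -5.32644868e+01, -3.53282547e+01,  7.09775719e-02,
        2.35256605e-02, -6.75012507e-05]), 'eef_pos': array([ 132.18162298, -533.64026632,  204.950026  ]), 'eef_rot': array([-3.14057871e+00, -6.26304378e-05,  2.42814366e-01]), 'wrist_force': array([ 0.56369606,  0.51357534, -0.39192366]), 'moment': array([-0.01578562,  0.03909767, -0.00930442]), 'finger_force': 0.0, 'finger_gap': 94.1564121629301}
```

View pics/top0.png

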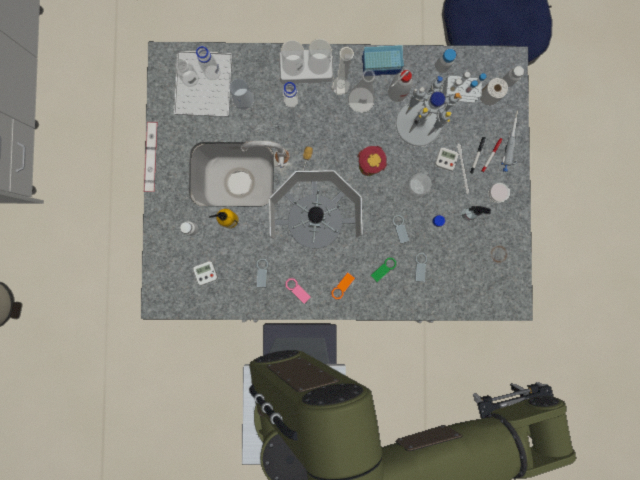

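View pics/side0.png

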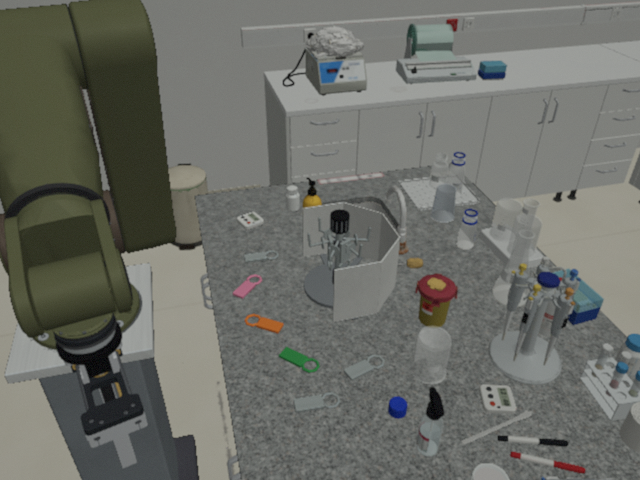

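The top view shows three loose grey coupons at about (262,273), (402,230) and (421,268), with the timer at (205,272) and the tree head at (316,215). The beaker is at (420,184), the white bottle at (187,228) and the blue cap at (439,221). The pink, orange and green pieces are decoys.

```bash
python3 - <<'E'
from h import *
t=cv2.imread('pics/top0.png'); s=cv2.imread('pics/side0.png')
a=cv2.resize(t[160:270,262:372],(600,600),interpolation=cv2.INTER_CUBIC)
cv2.imwrite('pics/tree0.png',a)
def C(im,x0,y0,w,h,W,H): return cv2.resize(im[y0:y0+h,x0:x0+w],(W,H),interpolation=cv2.INTER_CUBIC)
r1=np.hstack([C(t,240,250,40,40,260,260),C(t,385,210,40,40,260,260),C(t,403,250,40,40,260,260)])
r2=np.hstack([C(s,300,200,80,80,260,260),C(s,335,345,60,60,260,260),C(s,285,375,60,60,260,260)])
cv2.imwrite('pics/mix.png',np.vstack([r1,r2]))
c=grab('top'); W=cloud(c)
# head
m=(abs(W[...,2]-213)<12)
v,u=np.where(m&(np.hypot(np.arange(640)[None]-316,np.arange(480)[:,None]-215)<15)); print('head',W[v,u].mean(0),len(v),W[v,u].min(0),W[v,u].max(0))
# coupons: height mask
for n,(u0,v0) in dict(c1=(262,273),c2=(402,230),c3=(421,268),tm=(205,272),beaker=(420,184),cap=(439,221)).items():
    w=W[v0-22:v0+23,u0-22:v0 and u0+23].reshape(-1,3); print(n,np.nanpercentile(w[:,2],[5,50,80,90,95,99]).round(1),plane(c,u0,v0,5).round(1))
cs=grab('side'); Ws=cloud(cs)
print([Ws[v,u].round(1).tolist() for u,v in((340,213),(315,403),(362,369),(258,256),(250,220))])
E
```

```text
head [597.29755249 -59.79599053 211.89838465] 209 [576.77773558 -79.80685758 202.6205868 ] [617.5121874  -39.47279009 221.03307885]
c1 [-5.6 -0.5  2.8  4.9  7.3 11.1] [434.8 102.9   5. ]
c2 [-5.4 -0.4  2.8  5.2  7.2 11. ] [ 572.1 -335.     5. ]
c3 [-5.6 -0.4  2.7  4.9  7.1 11. ] [ 453.2 -394.2    5. ]
tm [-5.2 -0.1  5.8 12.9 14.8 17.3] [436.9 279.8   5. ]
beaker [ -5.3   0.9  89.9  97.7  99.5 102.3] [ 718.4 -392.8    5. ]
cap [-5.6 -0.5  2.4  4.1 15.6 23.2] [ 601.4 -452.1    5. ]
[[598.9, -61.8, 215.6], [453.2, -396.9, 8.7], [568.7, -338.8, 9.6], [428.3, 102.1, 8.1], [435.6, 277.8, 9.6]]
```

View pics/tree0.png

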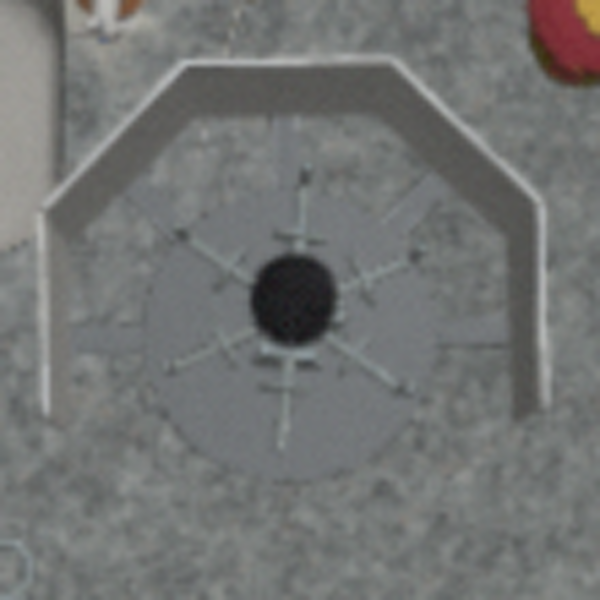

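View pics/mix.png

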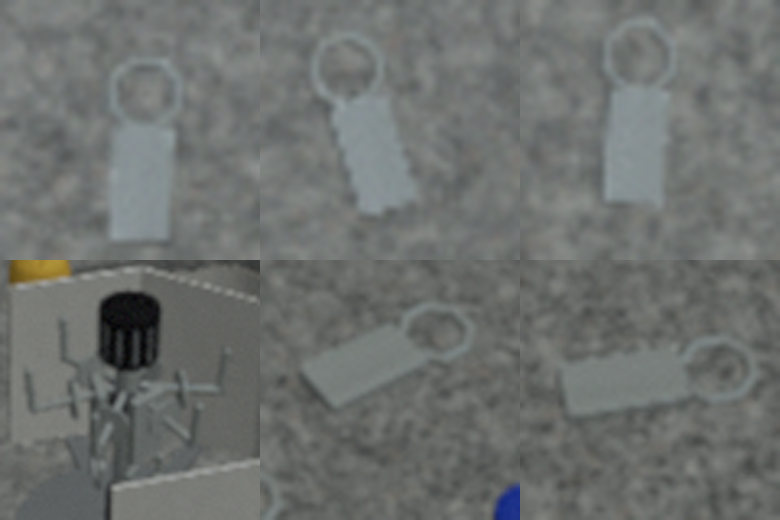

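Tree crop (5.45x): the prong tips are at (304,175), (183,233), (172,370), (283,440), (402,388) and (415,257), and one hook is close to the open side. The second picture shows the coupons' eyes all pointing away from the robot. Next I need to tell which hooks carry riveted coupons.

```bash
python3 - <<'E'
from h import *
for n,(x0,x1,y0,y1) in dict(side=(295,385,205,310),top=(275,355,175,255)).items():
    cs=[grab(n) for _ in range(8)]; c=cs[0]
    c['avg']=np.mean([k['frame'].astype(float) for k in cs],0)
    rz=np.array([k['range_z'] for k in cs]); c['range_z']=np.median(rz,0)
    np.save(n+'_avg.npy',c['avg']); np.save(n+'_rz.npy',c['range_z'])
    im=c['avg'][y0:y1,x0:x1,::-1].astype(np.uint8)
    im=cv2.resize(im,None,fx=6.5 if n=='side' else 7,fy=6.5 if n=='side' else 7,interpolation=cv2.INTER_CUBIC)
    im=cv2.convertScaleAbs(im,alpha=1.3)
    cv2.imwrite('pics/z_%s.png'%n,im[:560])
a=cv2.imread('pics/z_side.png'); b=cv2.imread('pics/z_top.png')
H=560; 
o=np.zeros((600,800,3),np.uint8); a=cv2.resize(a,(400,int(400*a.shape[0]/a.shape[1]))); b=cv2.resize(b,(400,400))
o[:a.shape[0],:400]=a[:600]; o[:400,400:]=b; cv2.imwrite('pics/z.png',o); print(a.shape)
E
```

```text
(382, 400, 3)
```

View pics/z.png

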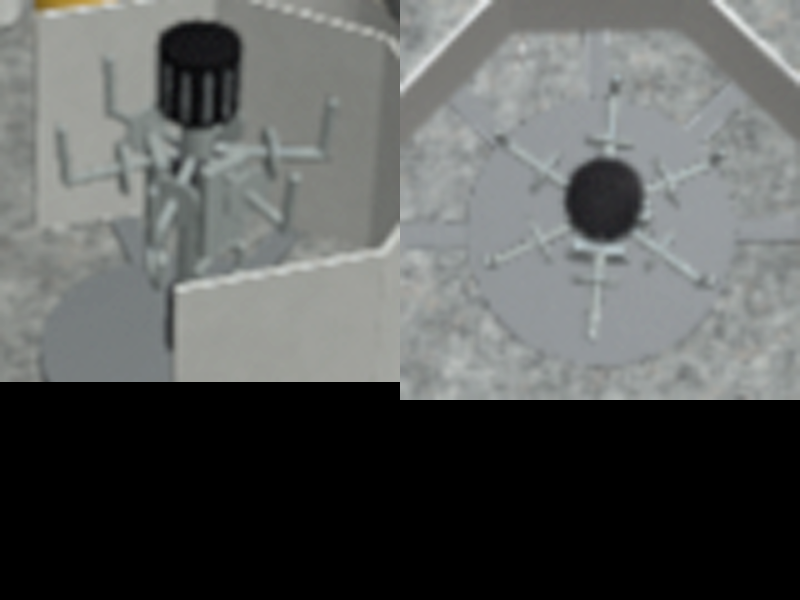

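The averaged side and top crops show riveted plates near the post, under the front hook and the right-back hook. So a is the right-front hook, b is at the back, c is left-back and d is left-front. Next I measure everything precisely.

```bash
cat >> h.py <<'E'
def avg(n,k=6):
    cs=[grab(n) for _ in range(k)]; c=cs[0]
    c['avg']=np.mean([q['frame'].astype(np.float32) for q in cs],0); c['range_z']=np.median([q['range_z'] for q in cs],0); return c
def tri(c1,p1,c2,p2):
    o1,d1=ray(c1,*p1);o2,d2=ray(c2,*p2); A=np.stack([d1,-d2],1); s=np.linalg.lstsq(A,o2-o1,rcond=None)[0]
    return (o1+d1*s[0]+o2+d2*s[1])/2, np.linalg.norm(o1+d1*s[0]-o2-d2*s[1])
def blob(c,u0,v0,r=26,ref=None):
    im=c['avg'][v0-r:v0+r+1,u0-r:u0+r+1]; 
    col=np.median(c['avg'][v0-1:v0+2,u0-1:u0+2].reshape(-1,3),0) if ref is None else ref
    m=(np.abs(cv2.GaussianBlur(im,(0,0),.7)-col).max(-1)<14).astype(np.uint8)
    m=cv2.morphologyEx(m,cv2.MORPH_OPEN,np.ones((3,3)))
    n,l,st,ce=cv2.connectedComponentsWithStats(m); k=l[r,r]
    if k==0: return None
    pts=np.argwhere(l==k)[:,::-1].astype(np.float32)+[u0-r,v0-r]
    return pts.mean(0),len(pts),cv2.minAreaRect(pts.astype(np.float32)),col
E
python3 - <<'E'
from h import *
T=avg('top');S=avg('side')
for n,a,b in(('c1',(262,277),(258,257)),('c2',(403,233),(360,370)),('c3',(421,271),(312,404))):
    x=blob(T,*a);y=blob(S,*b)
    print(n,x,'\n',y)
    if x and y: print(tri(T,x[0],S,y[0]),plane(T,*x[0],8))
# timer: height
W=cloud(T); 
for n,(u,v) in dict(tm=(205,272)).items():
    w=W[v-18:v+19,u-18:u+19].reshape(-1,3); w=w[(w[:,2]>9)&(w[:,2]<20)]; print(n,w.mean(0),np.median(w,0),len(w))
    R=cv2.minAreaRect(w[:,:2].astype(np.float32)); print(R)
# tree head
for c,n in((T,'T'),(S,'S')):
    dk=(c['avg'].max(-1)<70); k=np.zeros_like(dk); 
    u,v=((316,215) if n=='T' else (340,222)); k[v-20:v+20,u-16:u+17]=1; p=np.argwhere(dk&k)[:,::-1]; print(n,p.mean(0),len(p),p.min(0),p.max(0))
    if n=='T': print(plane(c,*p.mean(0),213))
g=[(285,258),(275,235)]
# guard rim
m=(W[...,2]>145)&(W[...,2]<172)&(np.hypot(W[...,0]-598,W[...,1]+60)>100)&(np.hypot(W[...,0]-598,W[...,1]+60)<170)
w=W[m]; print(len(w)); l=w[w[:,1]>40];r=w[w[:,1]<-160]; print(l.min(0),l.max(0),np.median(l,0),r.min(0),r.max(0),np.median(r,0))
for q in (l,r): k=q[(q[:,0]<650)]; print(np.polyfit(k[:,0],k[:,1],1))
E
```

```text
c1 (array([260.98757764, 277.45962733]), 161, ((260.7322998046875, 277.4794006347656), (9.663759231567383, 17.56349754333496), 4.398705005645752), array([134.66667, 144.33333, 147.16667], dtype=float32)) 
 (array([255.67973856, 255.78431373]), 153, ((255.6699676513672, 255.68997192382812), (7.49533224105835, 21.496047973632812), 81.8698959350586), array([119.833336, 127.      , 123.666664], dtype=float32))
(array([421.80084079, 105.44926545,   7.63479941]), np.float64(1.6270665122001196)) [421.01110668 105.54735995   8.        ]
c2 (array([402.02631579, 232.82894737]), 152, ((401.8257141113281, 232.7523193359375), (17.624004364013672, 8.812002182006836), 73.3007583618164), array([135.     , 143.33333, 146.5    ], dtype=float32)) 
 (array([358.7028754 , 368.23322684]), 313, ((359.0887756347656, 368.2130432128906), (13.076925277709961, 27.384618759155273), 67.38013458251953), array([118.666664, 125.166664, 122.333336], dtype=float32))
(array([ 563.00556452, -334.31504344,    8.61350748]), np.float64(0.08927180742380526)) [ 563.0028769  -334.43319294    8.        ]
c3 (array([420.401273
[... 342 characters left out ...]
233   -391.51510115    8.        ]
tm [434.84004377 278.63166878  13.17842678] [434.07130475 278.0942438   13.12428032] 397
((434.6487121582031, 279.27716064453125), (61.806739807128906, 61.80915832519531), 20.310274124145508)
T [315.26108374 214.53694581] 203 [308 207] [322 222]
[596.70668938 -58.90798723 213.        ]
S [339.45083933 221.69784173] 417 [330 210] [355 241]
405
[541.53129835  40.19068846 146.85582069] [676.32611661  69.86763364 161.99250159] [619.67930915  66.58770761 158.48437289] [ 548.959476   -190.71052814  145.64113279] [ 677.87517336 -160.17270316  161.95668583] [ 623.55307218 -186.80410722  158.34353729]
[1.56612763e-02 5.83438136e+01]
[ 3.63741781e-02 -2.09311681e+02]
```

```bash
python3 - <<'E'
from h import *
c=grab('top'); f=lambda x,o,s:(x+.5)/s-.5+o
ax=np.array([597,-59.5])
for n,(x,y),k in(('F',(594,336),180),('RF',(711,286),-120),('RB',(716,158),-60),('B',(615,78),0),('LB',(499,138),60),('LF',(489,262),120)):
    p=plane(c,f(x-400,275,5),f(y,175,5),167); d=p[:2]-ax; print(n,p.round(1),np.hypot(*d).round(1),((np.degrees(np.arctan2(d[1],d[0]))-k+180)%360-180).round(1))
for n,(x,y),x0,y0,m in(('c1',(145,93),240,250,(421.2,105.5)),('c2',(87,68),385,210,(562.5,-334.3)),('c3',(120,55),403,250,(441.5,-391.5))):
    e=plane(c,f(x,x0,6.5),f(y,y0,6.5),4); d=e[:2]-m; print(n,e.round(1),np.hypot(*d).round(1),np.degrees(np.arctan2(d[1],d[0])).round(1))
E
```

```text
F [525.9 -54.9 167. ] 71.3 -3.7
RF [ 554.  -119.5  167. ] 73.8 -5.6
RB [ 625.3 -122.1  167. ] 68.7 -5.6
B [669.6 -65.7 167. ] 72.9 -4.8
LB [635.6  -1.4 167. ] 69.7 -3.6
LF [566.5   3.5 167. ] 70.0 -4.2
c1 [463.1 103.7   4. ] 41.9 -2.5
c2 [ 603.6 -322.6    4. ] 42.7 15.9
c3 [ 484.4 -394.8    4. ] 43.0 -4.4
```

Request:
servo_tool(
  motion=[
    [[0.464,0.474,0.13,0,0,-0.1,0],[0.464,0.474,0.13,0,0,-0.1,0],[0.464,0.474,0.13,0,0,-0.1,0],[0.464,0.474,0.13,0,0,-0.1,0],[0.464,0.474,0.13,0,0,-0.1,0],[0.464,0.474,0.13,0,0,-0.1,0],[0.464,0.474,0.13,0,0,-0.1,0],[0.464,0.474,0.13,0,0,-0.1,0]],
  ],
  newtons=20,
)

```text
clock: 2.45
eef_pos: [366.9, -294.2, 271.7]
eef_rot: [3.141, -0.002, -0.067]
wrist_force: [-1.6, -0.3, -0.6]
finger_gap: 93.8
finger_force: 0.0
```

Request:
servo_tool(
  motion=[
    [[0.465,0.474,0,0,0,-0.12,0],[0.465,0.474,0,0,0,-0.12,0],[0.465,0.474,0,0,0,-0.12,0],[0.465,0.474,0,0,0,-0.12,0],[0.465,0.474,0,0,0,-0.12,0],[0.465,0.474,0,0,0,-0.12,0],[0.465,0.474,0,0,0,-0.12,0],[0.465,0.474,-0.06,0,0,-0.12,0],[0.465,0.474,-0.06,0,0,-0.12,0],[0.465,0.474,-0.06,0,0,-0.12,0]],
  ],
)

```text
clock: 3.45
eef_pos: [596.3, -60.8, 240.6]
eef_rot: [3.141, 0.001, -0.449]
wrist_force: [0.2, 0.8, 0.7]
finger_gap: 93.9
finger_force: 0.0
```

Request:
servo_tool(
  motion=[
    [[0,0,-0.07,0,0,0,0],[0,0,-0.137,0,0,0,0],[0,0,-0.137,0,0,0,0],[0,0,-0.137,0,0,0,1],[0,0,-0.137,0,0,0,1],[0,0,-0.137,0,0,0,1],[0,0,-0.137,0,0,0,1],[0,0,-0.137,0,0,0,1],[0,0,-0.137,0,0,0,1]],
  ],
)

```text
clock: 4.35
eef_pos: [596.8, -59.8, 172.2]
eef_rot: [-3.142, -0.0, -0.448]
wrist_force: [-0.6, 0.3, 0.0]
finger_gap: 49.4
finger_force: 0.0
```

Request:
servo_tool(
  motion=[
    [[0,0,0,0,0,0,1],[0,0,0,0,0,0.04,1],[0,0,0,0,0,0.08,1],[0,0,0,0,0,0.125,1],[0,0,0,0,0,0.17,1],[0,0,0,0,0,0.215,1],[0,0,0,0,0,0.26,1],[0,0,0,0,0,0.305,1],[0,0,0,0,0,0.335,1],[0,0,0,0,0,0.359,1]],
  ],
)

```text
clock: 5.35
eef_pos: [597.4, -60.5, 172.1]
eef_rot: [3.14, -0.001, 0.683]
wrist_force: [6.8, -5.5, -2.1]
finger_gap: 43.5
finger_force: 20.0
```

Request:
servo_tool(
  motion=[
    [[0,0,0,0,0,0,1],[0,0,0,0,0,0,1],[0,0,0,0,0,0,0.3],[0,0,0,0,0,0,0],[0,0,0,0,0,0,0],[0,0,0,0,0,0,0],[0,0,0.05,0,0,0,0],[0,0,0.12,0,0,0,0],[0,0,0.2,0,0,-0.1,0],[0,0,0.2,0,0,-0.1,0]],
  ],
)

```text
clock: 6.35
eef_pos: [598.0, -60.0, 277.8]
eef_rot: [3.137, -0.007, 0.374]
wrist_force: [0.0, -0.6, -0.0]
finger_gap: 94.2
finger_force: 0.0
```

Request:
servo_tool(
  motion=[
    [[-0.351,0.331,0,0,0,-0.1305,0],[-0.351,0.331,0,0,0,-0.1305,0],[-0.351,0.331,0,0,0,-0.1305,0],[-0.351,0.331,0,0,0,-0.1305,0],[-0.351,0.331,-0.1,0,0,-0.1305,0],[-0.351,0.331,-0.2,0,0,-0.1305,0],[-0.351,0.331,-0.3,0,0,-0.1305,0],[-0.351,0.331,-0.4,0,0,-0.1305,0],[-0.351,0.331,-0.4,0,0,-0.1305,0],[-0.351,0.331,-0.4,0,0,-0.1305,0]],
  ],
)

```text
clock: 7.35
eef_pos: [420.9, 105.6, 71.6]
eef_rot: [3.141, 0.003, -0.031]
wrist_force: [-0.3, 0.2, 0.4]
finger_gap: 94.6
finger_force: 0.0
```

```bash
python3 - <<'E'
from h import *
S=avg('side',3);T=avg('top',3)
a=S['avg'][200:320,290:400,::-1].astype(np.uint8); b=T['avg'][165:295,240:370,::-1].astype(np.uint8)
o=np.hstack([cv2.resize(a,(400,436),interpolation=cv2.INTER_CUBIC),cv2.resize(b,(400,400),interpolation=cv2.INTER_CUBIC).__array__().copy() if 0 else cv2.copyMakeBorder(cv2.resize(b,(400,400),interpolation=cv2.INTER_CUBIC),0,36,0,0,cv2.BORDER_CONSTANT)])
cv2.imwrite('pics/t1.png',o); print(manip.read_state()['eef_pos'])
E
```

```text
[422.12394033 105.76059132  73.48232658]
```

View pics/t1.png

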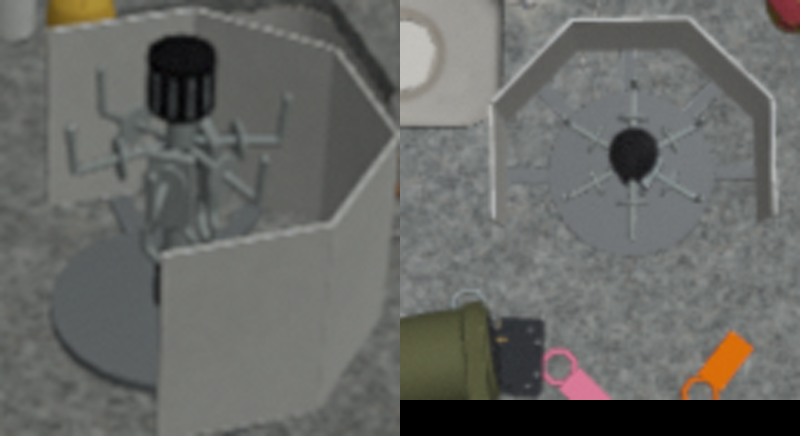

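Request:
servo_tool(
  motion=[
    [[0,0,-0.08,0,0,0,0],[0,0,-0.138,0,0,0,0],[0,0,-0.138,0,0,0,0],[0,0,-0.138,0,0,0,0.4],[0,0,-0.138,0,0,0,1],[0,0,-0.138,0,0,0,1],[0,0,-0.138,0,0,0,1],[0,0,-0.138,0,0,0,1],[0,0,-0.138,0,0,0,1],[0,0,-0.138,0,0,0,1]],
  ],
)

```text
clock: 8.65
eef_pos: [421.3, 105.7, 3.0]
eef_rot: [-3.142, -0.0, -0.03]
wrist_force: [-0.5, 0.2, -0.7]
finger_gap: 41.4
finger_force: 0.0
```

Request:
servo_tool(
  motion=[
    [[0,0,0,0,0,0,1],[0,0,0,0,0,0,1],[0,0,0,0,0,0,1],[0,0,0.04,0,0,0,1],[0,0,0.1,0,0,0,1],[0,0,0.2,0,0,0,1],[0,0,0.3,0,0,0,1],[0,0,0.4,0,0,0,1],[0,0,0.4,0,0,0,1]],
  ],
)

```text
clock: 9.55
eef_pos: [423.4, 106.0, 208.9]
eef_rot: [-3.14, -0.01, -0.03]
wrist_force: [-0.0, -0.4, -1.8]
finger_gap: 29.6
finger_force: 20.0
```

Request:
servo_tool(
  motion=[
    [[0.09,-0.08,0,0,0,0.01,1],[0.09,-0.16,0,0,0,0.01,1],[0.09,-0.24,0,0,0,0.01,1],[0.09,-0.331,0,0,0,0.01,1],[0.09,-0.331,0,0,0,0.01,1],[0.09,-0.331,0,0,0,0.01,1],[0.09,-0.331,0,0,0,0.01,1]],
  ],
)

```text
clock: 10.25
eef_pos: [466.1, -59.1, 202.5]
eef_rot: [-3.141, 0.001, 0.002]
wrist_force: [-0.3, -0.2, -0.3]
finger_gap: 29.4
finger_force: 20.0
```

```bash
python3 - <<'E'
from h import *
S=avg('side',3);T=avg('top',3)
a=S['avg'][180:300,270:390,::-1].astype(np.uint8); b=T['avg'][195:295,265:365,::-1].astype(np.uint8)
o=np.hstack([cv2.resize(a,(400,400),interpolation=cv2.INTER_CUBIC),cv2.resize(b,(400,400),interpolation=cv2.INTER_CUBIC)])
cv2.imwrite('pics/t2.png',cv2.convertScaleAbs(o,alpha=1.3)); s=manip.read_state(); print(s['eef_pos'],s['eef_rot'])
E
```

```text
[466.26339574 -59.27155366 202.9314668 ] [ 3.14158243e+00 -4.05114794e-05  1.98478219e-03]
```

View pics/t2.png

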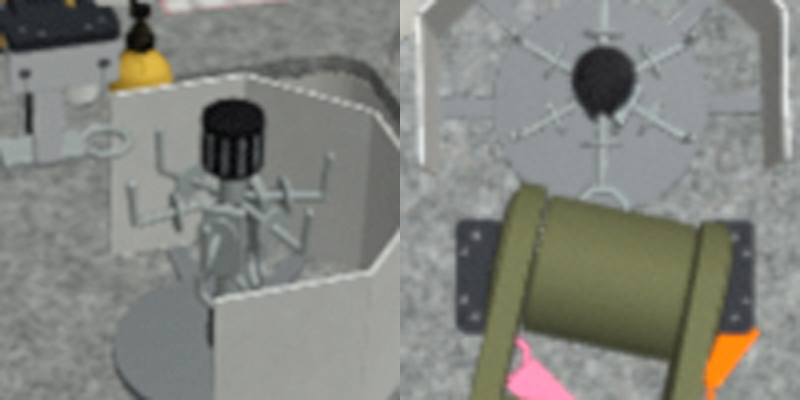

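The eye is held level at (107,140) in the left panel. The front prong's tip is at (132,187) and its base at (138,220).

```bash
python3 - <<'E'
from h import *
S=grab('side');T=grab('top')
g=lambda x,y:((x+.5)/3.3333-.5+270,(y+.5)/3.3333-.5+180)
def onx(c,u,v,y): o,d=ray(c,u,v); return (o+d*(y-o[1])/d[1]).round(1)
for n,p in dict(eye=(107,140),eyeL=(84,140),eyeR=(131,140),tip=(132,185),base=(138,220)).items(): print(n,onx(S,*g(*p),-59.5))
h=lambda x,y:((x-400+.5)/4-.5+265,(y+.5)/4-.5+195)
print('prong top',plane(T,*h(604,187),204),'headc',plane(T,*h(604,78),213),'arm',plane(T,*h(604,145),137))
E
```

```text
eye [510.7 -59.5 205.3]
eyeL [494.9 -59.5 207.9]
eyeR [527.3 -59.5 202.6]
tip [527.8 -59.5 165.7]
base [531.9 -59.5 135.4]
prong top [525.41298682 -60.4500472  204.        ] headc [597.81839291 -59.87285453 213.        ] arm [558.27662541 -61.31175658 137.        ]
```

Request:
servo_tool(
  motion=[
    [[0.015,-0.002,0,0,0,0,1],[0.031,-0.002,0,0,0,0,1],[0.031,-0.002,0,0,0,0,1],[0.031,-0.002,-0.03,0,0,0,1],[0.031,-0.002,-0.06,0,0,0,1],[0.031,-0.002,-0.09,0,0,0,1],[0.031,-0.002,-0.11,0,0,0,1],[0.031,-0.002,-0.12,0,0,0,1],[0.031,-0.002,-0.12,0,0,0,1]],
  ],
)

```text
clock: 11.55
eef_pos: [481.6, -60.8, 142.6]
eef_rot: [-3.141, 0.001, 0.001]
wrist_force: [-0.9, -0.5, -0.3]
finger_gap: 29.5
finger_force: 20.0
```

Request:
servo_tool(
  motion=[
    [[0,0,0,0,0,0,0],[0,0,0,0,0,0,0],[0,0,0,0,0,0,0],[0,0,0,0,0,0,0],[0,0,0,0,0,0,0],[0,0,0,0,0,0,0],[0,0,0.07,0,0,0,0],[-0.05,0,0.14,0,0,0,0],[-0.1,0,0.2,0,0,0,0],[-0.16,0,0.2,0,0,0,0]],
  ],
)

```text
clock: 12.55
eef_pos: [402.2, -61.1, 246.3]
eef_rot: [3.14, -0.006, 0.001]
wrist_force: [0.6, -0.0, -0.0]
finger_gap: 93.8
finger_force: 0.0
```

```bash
python3 - <<'E'
from h import *
S=avg('side',3);T=avg('top',3)
a=S['avg'][200:320,290:410,::-1].astype(np.uint8); b=T['avg'][180:280,265:365,::-1].astype(np.uint8)
o=np.hstack([cv2.resize(a,(400,400),interpolation=cv2.INTER_CUBIC),cv2.resize(b,(400,400),interpolation=cv2.INTER_CUBIC)])
cv2.imwrite('pics/t3.png',cv2.convertScaleAbs(o,alpha=1.3)); s=manip.read_state(); print(s['eef_pos'],s['eef_rot'])
E
```

```text
[402.2512203  -60.87087691 242.67636591] [-3.14144170e+00  4.33148742e-04  9.64635985e-04]
```

View pics/t3.png

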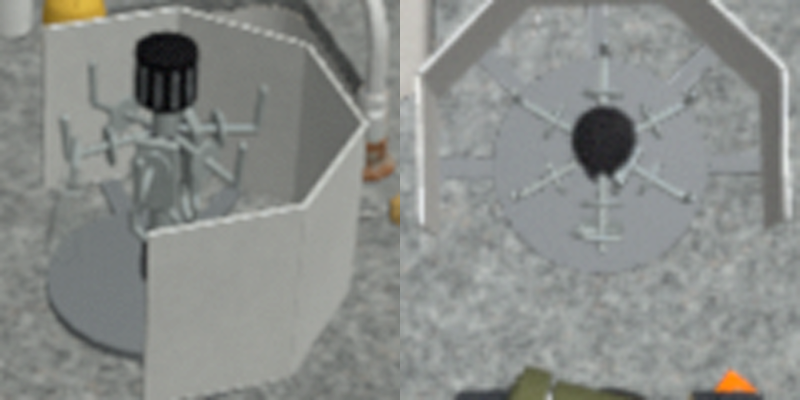

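Request:
servo_tool(
  motion=[
    [[0.391,0.002,0,0,0,-0.1435,0],[0.391,0.002,0,0,0,-0.1435,0],[0.391,0.002,0,0,0,-0.1435,0],[0.391,0.002,0,0,0,-0.1435,0],[0.391,0.002,0,0,0,-0.1435,0],[0.391,0.002,-0.04,0,0,-0.1435,0],[0.391,0.002,-0.09,0,0,-0.1435,0],[0.391,0.002,-0.142,0,0,-0.1435,0],[0.391,0.002,-0.142,0,0,-0.1435,0.6],[0.391,0.002,-0.142,0,0,-0.1435,1]],
  ],
)

```text
clock: 13.85
eef_pos: [597.4, -59.8, 172.2]
eef_rot: [3.141, 0.0, -0.45]
wrist_force: [-0.3, 0.7, 0.1]
finger_gap: 81.3
finger_force: 0.0
```

Request:
servo_tool(
  motion=[
    [[0,0,0,0,0,0,1],[0,0,0,0,0,0,1],[0,0,0,0,0,0,1],[0,0,0,0,0,0,1],[0,0,0,0,0,0,1],[0,0,0,0,0,0,1],[0,0,0,0,0,0.02,1],[0,0,0,0,0,0.045,1],[0,0,0,0,0,0.07,1],[0,0,0,0,0,0.1,1]],
  ],
)

```text
clock: 14.85
eef_pos: [597.5, -59.4, 172.3]
eef_rot: [-3.141, -0.001, -0.132]
wrist_force: [2.3, 1.7, 1.0]
finger_gap: 43.3
finger_force: 20.0
```

Request:
servo_tool(
  motion=[
    [[0,0,0,0,0,0.03,1],[0,0,0,0,0,0.06,1],[0,0,0,0,0,0.09,1],[0,0,0,0,0,0.12,1],[0,0,0,0,0,0.15,1],[0,0,0,0,0,0.18,1],[0,0,0,0,0,0.205,1],[0,0,0,0,0,0.225,1],[0,0,0,0,0,0.235,1],[0,0,0,0,0,0.235,1]],
  ],
)

```text
clock: 15.85
eef_pos: [597.7, -60.1, 172.2]
eef_rot: [3.141, -0.001, 0.603]
wrist_force: [4.0, -1.9, -0.1]
finger_gap: 43.0
finger_force: 20.0
```

Request:
servo_tool(
  motion=[
    [[0,0,0,0,0,0,0],[0,0,0,0,0,0,0],[0,0,0,0,0,0,0],[0,0,0,0,0,0,0],[0,0,0.06,0,0,0,0],[0,0,0.12,0,0,0,0],[0,0,0.2,0,0,0,0],[-0.02,-0.1,0.2,0,0,-0.05,0],[-0.04,-0.2,0.2,0,0,-0.1,0],[-0.06,-0.3,0.2,0,0,-0.1,0]],
  ],
)

```text
clock: 16.85
eef_pos: [567.3, -208.3, 272.3]
eef_rot: [3.141, -0.0, 0.284]
wrist_force: [0.6, 0.6, -0.7]
finger_gap: 94.1
finger_force: 0.0
```

Request:
servo_tool(
  motion=[
    [[-0.009,-0.1,0,0,0,-0.0035,0],[-0.009,-0.2,0,0,0,-0.0035,0],[-0.009,-0.249,0,0,0,-0.0035,0],[-0.009,-0.249,-0.1,0,0,-0.0035,0],[-0.009,-0.249,-0.2,0,0,-0.0035,0],[-0.009,-0.249,-0.3,0,0,-0.0035,0],[-0.009,-0.249,-0.4,0,0,-0.0035,0],[-0.009,-0.249,-0.4,0,0,-0.0035,0]],
  ],
)

```text
clock: 17.65
eef_pos: [560.3, -329.5, 65.1]
eef_rot: [-3.133, 0.007, 0.277]
wrist_force: [0.6, -0.1, 0.7]
finger_gap: 94.3
finger_force: 0.0
```

```bash
python3 - <<'E'
from h import *
S=avg('side',3);T=avg('top',3)
a=S['avg'][200:440,290:450,::-1].astype(np.uint8); b=T['avg'][180:280,265:365,::-1].astype(np.uint8)
o=np.hstack([cv2.resize(a,(400,600),interpolation=cv2.INTER_CUBIC),cv2.copyMakeBorder(cv2.resize(b,(400,400),interpolation=cv2.INTER_CUBIC),0,200,0,0,0)])
cv2.imwrite('pics/t4.png',cv2.convertScaleAbs(o,alpha=1.3)); s=manip.read_state(); print(s['eef_pos'],s['eef_rot'])
E
```

```text
[ 564.42067035 -332.14485569   75.00622666] [ 3.13826989e+00 -2.87219139e-03  2.77404231e-01]
```

View pics/t4.png

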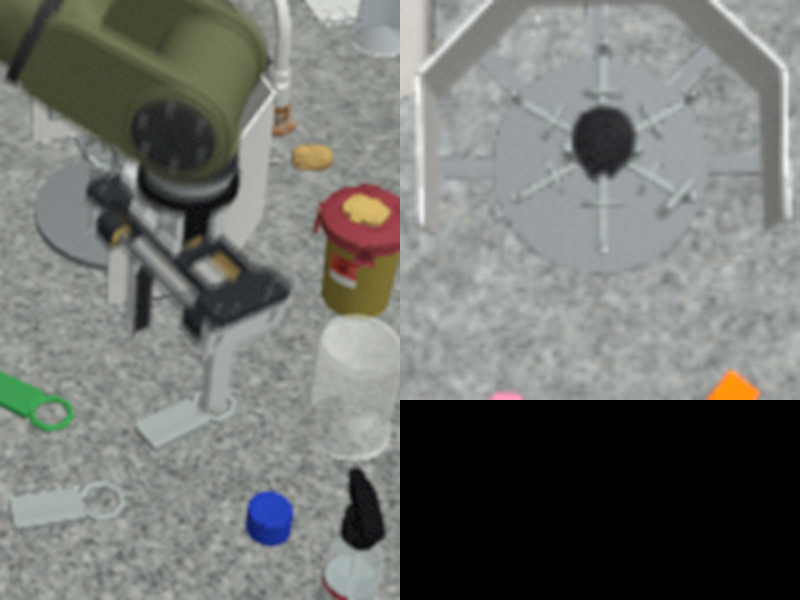

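Coupon 1 has moved round to the right-front hook at (680,195), and the next empty hook points to the open side at (604,245). The gripper straddles coupon 2.

Request:
servo_tool(
  motion=[
    [[0,0,-0.06,0,0,0,0],[0,0,-0.12,0,0,0,0],[0,0,-0.138,0,0,0,0],[0,0,-0.138,0,0,0,0.4],[0,0,-0.138,0,0,0,1],[0,0,-0.138,0,0,0,1],[0,0,-0.138,0,0,0,1],[0,0,-0.138,0,0,0,1],[0,0,-0.138,0,0,0,1],[0,0,-0.138,0,0,0,1]],
  ],
)

```text
clock: 18.95
eef_pos: [563.3, -331.5, 3.1]
eef_rot: [3.142, -0.0, 0.277]
wrist_force: [-0.0, -0.4, -0.8]
finger_gap: 41.7
finger_force: 0.0
```

Request:
servo_tool(
  motion=[
    [[0,0,0,0,0,0,1],[0,0,0,0,0,0,1],[0,0,0,0,0,0,1],[0,0,0.04,0,0,0,1],[0,0,0.1,0,0,0,1],[0,0,0.2,0,0,0,1],[0,0,0.3,0,0,0,1],[0,0,0.4,0,0,0,1],[0,0,0.4,0,0,0,1]],
  ],
)

```text
clock: 19.85
eef_pos: [565.1, -332.6, 211.0]
eef_rot: [3.133, -0.008, 0.277]
wrist_force: [-0.6, -0.7, 0.0]
finger_gap: 29.3
finger_force: 20.0
```

Request:
servo_tool(
  motion=[
    [[-0.08,0.05,0,0,0,-0.02,1],[-0.15,0.12,0,0,0,-0.05,1],[-0.194,0.2,0,0,0,-0.088,1],[-0.194,0.29,0,0,0,-0.088,1],[-0.194,0.38,0,0,0,-0.088,1],[-0.194,0.46,0,0,0,-0.088,1],[-0.194,0.542,0,0,0,-0.088,1],[-0.194,0.542,0,0,0,-0.088,1],[-0.194,0.542,0,0,0,-0.088,1]],
  ],
)

```text
clock: 20.75
eef_pos: [466.3, -60.0, 202.7]
eef_rot: [3.141, 0.0, 0.003]
wrist_force: [-0.0, 0.0, -0.3]
finger_gap: 29.7
finger_force: 20.0
```

```bash
python3 - <<'E'
from h import *
S=avg('side',3);T=avg('top',3)
a=S['avg'][180:300,270:390,::-1].astype(np.uint8); b=T['avg'][195:295,265:365,::-1].astype(np.uint8)
o=np.hstack([cv2.resize(a,(400,400),interpolation=cv2.INTER_CUBIC),cv2.resize(b,(400,400),interpolation=cv2.INTER_CUBIC)])
cv2.imwrite('pics/t5.png',cv2.convertScaleAbs(o,alpha=1.3)); s=manip.read_state(); print(s['eef_pos'],s['eef_rot'])
E
```

```text
[466.27510549 -61.25430812 202.79061095] [-3.14157597e+00  2.43403558e-04 -4.40905768e-04]
```

View pics/t5.png

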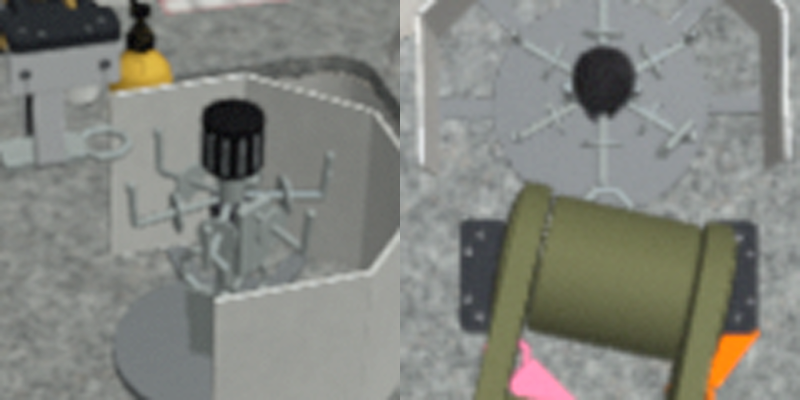

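The eye at (108,141) and the prong at (132,187) match the first placement, so I use the same move.

Request:
servo_tool(
  motion=[
    [[0.015,0,0,0,0,0,1],[0.031,0,0,0,0,0,1],[0.031,0,0,0,0,0,1],[0.031,0,-0.03,0,0,0,1],[0.031,0,-0.06,0,0,0,1],[0.031,0,-0.09,0,0,0,1],[0.031,0,-0.11,0,0,0,1],[0.031,0,-0.12,0,0,0,1],[0.031,0,-0.12,0,0,0,1]],
  ],
)

```text
clock: 21.95
eef_pos: [481.7, -60.4, 142.6]
eef_rot: [-3.141, 0.001, 0.001]
wrist_force: [0.2, 0.1, -0.4]
finger_gap: 29.8
finger_force: 20.0
```

Request:
servo_tool(
  motion=[
    [[0,0,0,0,0,0,0],[0,0,0,0,0,0,0],[0,0,0,0,0,0,0],[0,0,0,0,0,0,0],[0,0,0,0,0,0,0],[0,0,0,0,0,0,0],[0,0,0.07,0,0,0,0],[-0.05,0,0.14,0,0,0,0],[-0.1,0,0.2,0,0,0,0],[-0.16,0,0.2,0,0,0,0]],
  ],
)

```text
clock: 22.95
eef_pos: [402.2, -60.7, 246.3]
eef_rot: [3.14, -0.006, 0.001]
wrist_force: [-0.0, 0.3, 0.1]
finger_gap: 93.7
finger_force: 0.0
```

```bash
python3 - <<'E'
from h import *
S=avg('side',3);T=avg('top',3)
a=S['avg'][200:320,290:410,::-1].astype(np.uint8); b=T['avg'][180:280,265:365,::-1].astype(np.uint8)
o=np.hstack([cv2.resize(a,(400,400),interpolation=cv2.INTER_CUBIC),cv2.resize(b,(400,400),interpolation=cv2.INTER_CUBIC)])
cv2.imwrite('pics/t6.png',cv2.convertScaleAbs(o,alpha=1.3)); s=manip.read_state(); print(s['eef_pos'],s['eef_rot'])
x=blob(T,421,271); print(x, x and plane(T,*x[0],8))
E
```

```text
[402.34562942 -60.47581787 242.67767347] [-3.14148212e+00  4.37735006e-04  9.79972509e-04]
(array([420.45962733, 271.63975155]), 161, ((420.5, 271.5), (17.0, 9.0), 90.0), array([132.66667, 141.66667, 143.33333], dtype=float32)) [ 441.87549915 -391.69895867    8.        ]
```

View pics/t6.png

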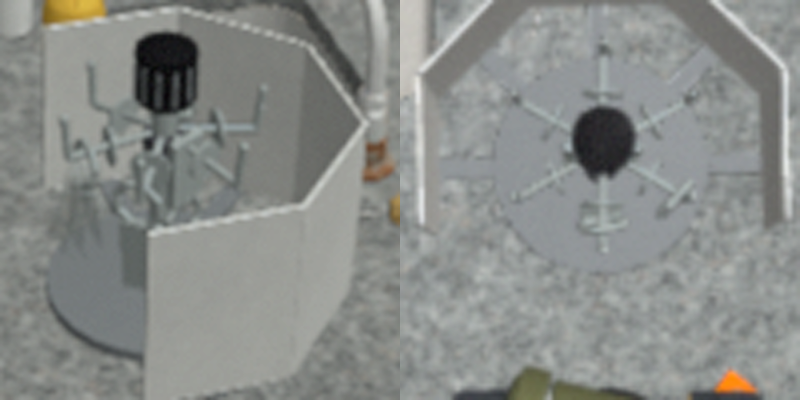

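Coupon 2 hangs on the front hook, still swinging. I turn on to the next hook.

Request:
servo_tool(
  motion=[
    [[0.391,0.002,0,0,0,-0.1435,0],[0.391,0.002,0,0,0,-0.1435,0],[0.391,0.002,0,0,0,-0.1435,0],[0.391,0.002,0,0,0,-0.1435,0],[0.391,0.002,0,0,0,-0.1435,0],[0.391,0.002,-0.04,0,0,-0.1435,0],[0.391,0.002,-0.09,0,0,-0.1435,0],[0.391,0.002,-0.142,0,0,-0.1435,0],[0.391,0.002,-0.142,0,0,-0.1435,0.6],[0.391,0.002,-0.142,0,0,-0.1435,1]],
  ],
)

```text
clock: 24.25
eef_pos: [597.4, -59.4, 172.2]
eef_rot: [3.141, 0.0, -0.45]
wrist_force: [-0.9, 0.8, -0.2]
finger_gap: 81.4
finger_force: 0.0
```

Request:
servo_tool(
  motion=[
    [[0,0,0,0,0,0,1],[0,0,0,0,0,0,1],[0,0,0,0,0,0,1],[0,0,0,0,0,0,1],[0,0,0,0,0,0,1],[0,0,0,0,0,0,1],[0,0,0,0,0,0.02,1],[0,0,0,0,0,0.045,1],[0,0,0,0,0,0.07,1],[0,0,0,0,0,0.1,1]],
  ],
)

```text
clock: 25.25
eef_pos: [597.5, -59.4, 172.3]
eef_rot: [-3.141, -0.001, -0.133]
wrist_force: [0.1, 1.5, 2.1]
finger_gap: 43.8
finger_force: 20.0
```

Request:
servo_tool(
  motion=[
    [[0,0,0,0,0,0.03,1],[0,0,0,0,0,0.06,1],[0,0,0,0,0,0.09,1],[0,0,0,0,0,0.12,1],[0,0,0,0,0,0.15,1],[0,0,0,0,0,0.18,1],[0,0,0,0,0,0.205,1],[0,0,0,0,0,0.225,1],[0,0,0,0,0,0.235,1],[0,0,0,0,0,0.235,1]],
  ],
)

```text
clock: 26.25
eef_pos: [597.7, -60.2, 172.3]
eef_rot: [3.14, -0.0, 0.603]
wrist_force: [4.0, -3.9, 0.8]
finger_gap: 43.6
finger_force: 20.0
```

Request:
servo_tool(
  motion=[
    [[0,0,0,0,0,0,0],[0,0,0,0,0,0,0],[0,0,0,0,0,0,0],[0,0,0,0,0,0,0],[0,0,0.06,0,0,0,0],[0,0,0.12,0,0,0,0],[0,0,0.2,0,0,0,0],[-0.04,-0.08,0.2,0,0,-0.04,0],[-0.08,-0.16,0.2,0,0,-0.08,0],[-0.12,-0.24,0.2,0,0,-0.12,0]],
  ],
)

```text
clock: 27.25
eef_pos: [536.4, -180.4, 272.1]
eef_rot: [3.141, -0.0, 0.221]
wrist_force: [0.7, -0.2, 0.1]
finger_gap: 94.4
finger_force: 0.0
```

Request:
servo_tool(
  motion=[
    [[-0.04,-0.09,0,0,0,-0.04,0],[-0.08,-0.18,0,0,0,-0.08,0],[-0.12,-0.27,0,0,0,-0.096,0],[-0.16,-0.36,0,0,0,-0.096,0],[-0.191,-0.424,-0.05,0,0,-0.096,0],[-0.191,-0.424,-0.15,0,0,-0.096,0],[-0.191,-0.424,-0.25,0,0,-0.096,0],[-0.191,-0.424,-0.35,0,0,-0.096,0],[-0.191,-0.424,-0.4,0,0,-0.096,0],[-0.191,-0.424,-0.4,0,0,-0.096,0]],
  ],
)

```text
clock: 28.25
eef_pos: [440.4, -390.1, 68.3]
eef_rot: [-3.137, 0.005, -0.076]
wrist_force: [-0.1, -0.1, 1.0]
finger_gap: 93.8
finger_force: 0.0
```

```bash
python3 - <<'E'
from h import *
T=avg('top',3)
s=manip.read_state(); print(s['eef_pos'],s['eef_rot'])
b=T['avg'][175:295,255:455,::-1].astype(np.uint8)
cv2.imwrite('pics/t7.png',cv2.convertScaleAbs(cv2.resize(b,(800,480),interpolation=cv2.INTER_CUBIC),alpha=1.3))
E
```

```text
[ 442.56104331 -392.09593821   73.91938131] [ 3.13990150e+00 -1.99768329e-03 -7.59647655e-02]
```

View pics/t7.png

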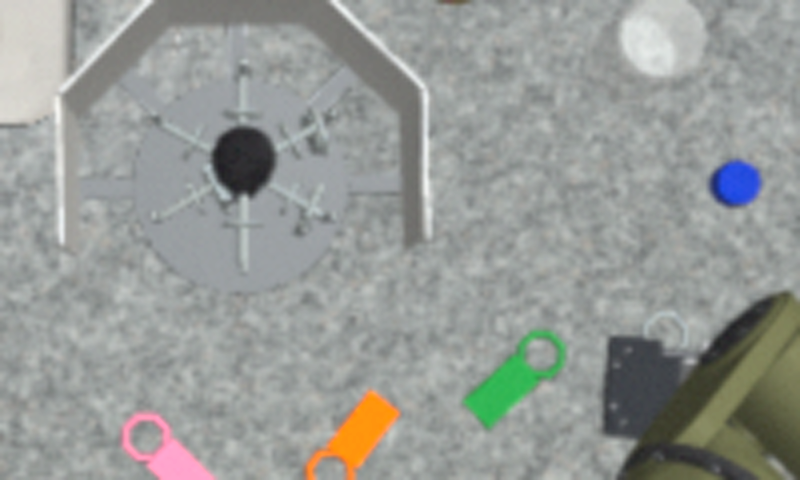

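Two coupons hang on the right-hand hooks at (310,215) and (315,130). The front hook at (245,268) is empty, and the gripper is over coupon 3.

Request:
servo_tool(
  motion=[
    [[0,0,-0.06,0,0,0,0],[0,0,-0.12,0,0,0,0],[0,0,-0.138,0,0,0,0],[0,0,-0.138,0,0,0,0.4],[0,0,-0.138,0,0,0,1],[0,0,-0.138,0,0,0,1],[0,0,-0.138,0,0,0,1],[0,0,-0.138,0,0,0,1],[0,0,-0.138,0,0,0,1],[0,0,-0.138,0,0,0,1]],
  ],
)

```text
clock: 29.4
eef_pos: [441.8, -391.5, 3.0]
eef_rot: [3.142, -0.0, -0.076]
wrist_force: [-0.4, 0.3, 0.0]
finger_gap: 41.1
finger_force: 0.0
```

Request:
servo_tool(
  motion=[
    [[0,0,0,0,0,0,1],[0,0,0,0,0,0,1],[0,0,0,0,0,0,1],[0,0,0.04,0,0,0,1],[0,0,0.1,0,0,0,1],[0,0,0.2,0,0,0,1],[0,0,0.3,0,0,0,1],[0,0,0.4,0,0,0,1],[0,0,0.4,0,0,0,1],[0,0,0.4,0,0,0,1]],
  ],
)

```text
clock: 30.4
eef_pos: [441.9, -391.5, 203.3]
eef_rot: [3.141, -0.001, -0.076]
wrist_force: [-0.3, 0.1, -1.4]
finger_gap: 29.4
finger_force: 20.0
```

Request:
servo_tool(
  motion=[
    [[0.049,0.09,0,0,0,0.0242,1],[0.049,0.18,0,0,0,0.0242,1],[0.049,0.27,0,0,0,0.0242,1],[0.049,0.36,0,0,0,0.0242,1],[0.049,0.45,0,0,0,0.0242,1],[0.049,0.54,0,0,0,0.0242,1],[0.049,0.62,0,0,0,0.0242,1],[0.049,0.661,0,0,0,0.0242,1],[0.049,0.661,0,0,0,0.0242,1]],
  ],
)

```text
clock: 31.3
eef_pos: [465.6, -58.8, 201.3]
eef_rot: [-3.141, 0.003, 0.003]
wrist_force: [0.6, -0.4, -0.7]
finger_gap: 29.7
finger_force: 20.0
```

```bash
python3 - <<'E'
from h import *
S=avg('side',3);T=avg('top',3)
a=S['avg'][180:300,270:390,::-1].astype(np.uint8); b=T['avg'][195:295,265:365,::-1].astype(np.uint8)
o=np.hstack([cv2.resize(a,(400,400),interpolation=cv2.INTER_CUBIC),cv2.resize(b,(400,400),interpolation=cv2.INTER_CUBIC)])
o=cv2.convertScaleAbs(o,alpha=1.3); cv2.imwrite('pics/t8.png',o); s=manip.read_state(); print(s['eef_pos'],s['eef_rot'],s['finger_gap'])
p=cv2.imread('pics/t5.png')
for n,(x0,x1,y0,y1) in dict(eye=(80,140,115,165),prong=(120,150,175,235),ringtop=(575,640,180,200),armtop=(585,620,120,175)).items():
    t=p[y0:y1,x0:x1]; R=cv2.matchTemplate(o[y0-20:y1+20,x0-20:x1+20],t,cv2.TM_CCOEFF_NORMED); _,m,_,l=cv2.minMaxLoc(R); print(n,m,l[0]-20,l[1]-20)
E
```

```text
[466.17981322 -61.87182626 202.48382704] [-3.14151133e+00  8.02257453e-04 -1.36493609e-03] 29.561240718938503
eye 0.9783999919891357 0 1
prong 0.9859724640846252 0 0
ringtop 0.9475359916687012 0 0
armtop 0.8782335519790649 1 0
```

The new picture matches the earlier one to within 1 px, so I make the same placement.

Request:
servo_tool(
  motion=[
    [[0.015,0,0,0,0,0,1],[0.031,0,0,0,0,0,1],[0.031,0,0,0,0,0,1],[0.031,0,-0.03,0,0,0,1],[0.031,0,-0.06,0,0,0,1],[0.031,0,-0.09,0,0,0,1],[0.031,0,-0.11,0,0,0,1],[0.031,0,-0.12,0,0,0,1],[0.031,0,-0.12,0,0,0,1]],
  ],
)

```text
clock: 32.5
eef_pos: [481.7, -60.9, 142.6]
eef_rot: [-3.141, 0.001, -0.0]
wrist_force: [0.1, 0.1, -0.6]
finger_gap: 29.7
finger_force: 20.0
```

Request:
servo_tool(
  motion=[
    [[0,0,0,0,0,0,0],[0,0,0,0,0,0,0],[0,0,0,0,0,0,0],[0,0,0,0,0,0,0],[0,0,0,0,0,0,0],[0,0,0,0,0,0,0],[0,0,0.07,0,0,0,0],[-0.05,0,0.14,0,0,0,0],[-0.1,0,0.2,0,0,0,0],[-0.16,0,0.2,0,0,0,0]],
  ],
)

```text
clock: 33.5
eef_pos: [402.3, -61.2, 246.3]
eef_rot: [3.14, -0.006, 0.0]
wrist_force: [0.3, -0.8, 1.0]
finger_gap: 93.7
finger_force: 0.0
```

```bash
python3 - <<'E'
from h import *
S=avg('side',3);T=avg('top',4)
a=S['avg'][200:320,290:410,::-1].astype(np.uint8); b=T['avg'][180:300,170:370,::-1].astype(np.uint8)
o=np.zeros((600,800,3),np.uint8); o[:360,:600]=cv2.resize(b,(600,360),interpolation=cv2.INTER_CUBIC); o[360:,:240]=cv2.resize(a,(240,240),interpolation=cv2.INTER_CUBIC)
o[360:,240:640]=cv2.resize(S['avg'][200:290,200:350,::-1].astype(np.uint8),(400,240),interpolation=cv2.INTER_CUBIC)
cv2.imwrite('pics/t9.png',cv2.convertScaleAbs(o,alpha=1.3)); s=manip.read_state(); print(s['eef_pos'],s['eef_rot'])
W=cloud(T)
w=W[180:330,150:250].reshape(-1,3); w=w[(w[:,2]>9)&(w[:,2]<20)&(w[:,0]<520)&(w[:,0]>330)]
m=np.median(w,0); w=w[np.hypot(*(w-m)[:,:2].T)<50]; print(np.mean(w,0),len(w)); print(cv2.minAreaRect(w[:,:2].astype(np.float32)))
# colour: bright white block
g=T['avg'].min(-1)>175; k=np.zeros_like(g); k[235:320,160:260]=1
n,l,st,ce=cv2.connectedComponentsWithStats(cv2.morphologyEx((g&k).astype(np.uint8),cv2.MORPH_CLOSE,np.ones((7,7))))
i=1+st[1:,4].argmax(); p=np.argwhere(l==i)[:,::-1].astype(np.float32); r=cv2.minAreaRect(p); print(st[i],r,plane(T,*r[0],14))
bx=cv2.boxPoints(r); print([plane(T,*q,14).round(1).tolist() for q in bx])
E
```

```text
[402.32055786 -60.93485111 242.53908766] [-3.14132296e+00  8.36019840e-04  1.01339950e-04]
[434.69859862 278.72845038  13.14124622] 394
((434.76214599609375, 278.8685607910156), (61.662925720214844, 61.184818267822266), 20.384334564208984)
[194 262  22  22 344] ((204.62408447265625, 272.5912170410156), (18.454124450683594, 18.881301879882812), 70.01689910888672) [435.25961746 278.85444075  14.        ]
[[451.8, 316.2, 14.0], [472.1, 261.9, 14.0], [418.7, 241.5, 14.0], [398.6, 295.7, 14.0]]
```

View pics/t9.png

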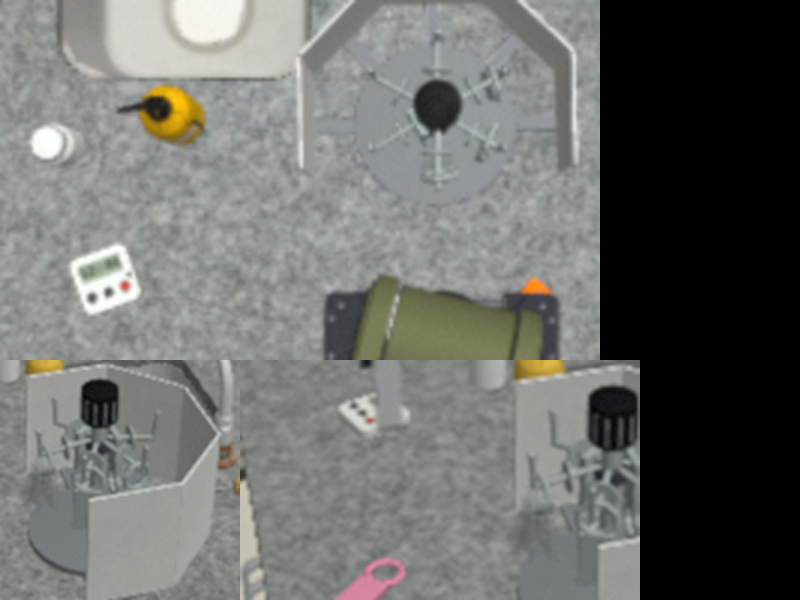

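All three coupons hang; the third is on the front hook at (438,180). The timer is at (105,278), where it was at the start, and measures as (435, 279) mm turned 20.5°.

Request:
servo_tool(
  motion=[
    [[0.066,0.09,0,0,0,0.1136,0],[0.066,0.18,0,0,0,0.1136,0],[0.066,0.27,0,0,0,0.1136,0],[0.066,0.36,0,0,0,0.1136,0],[0.066,0.45,0,0,0,0.1136,0],[0.066,0.54,0,0,0,0.1136,0],[0.066,0.63,0,0,0,0.1136,0],[0.066,0.68,-0.08,0,0,0.1136,0],[0.066,0.68,-0.18,0,0,0.1136,0],[0.066,0.68,-0.28,0,0,0.1136,0]],
  ],
)

```text
clock: 34.85
eef_pos: [434.5, 280.1, 100.5]
eef_rot: [3.142, 0.0, 0.359]
wrist_force: [0.4, 0.7, -0.8]
finger_gap: 94.3
finger_force: 0.0
```

```bash
python3 - <<'E'
from h import *
S=avg('side',3); s=manip.read_state(); print(s['clock'],s['eef_pos'],s['eef_rot'])
a=S['avg'][190:310,200:400,::-1].astype(np.uint8)
o=cv2.resize(a,(800,480),interpolation=cv2.INTER_CUBIC)
cv2.imwrite('pics/t10.png',cv2.convertScaleAbs(o,alpha=1.3))
E
```

```text
35.0 [433.85431895 278.69533138 100.96075535] [3.14075787 0.00589336 0.35704321]
```

Request:
servo_tool(
  motion=[
    [[0,0,-0.08,0,0,0,0],[0,0,-0.16,0,0,0,0],[0,0,-0.198,0,0,0,0],[0,0,-0.198,0,0,0,0],[0,0,-0.198,0,0,0,0.3],[0,0,-0.198,0,0,0,1],[0,0,-0.198,0,0,0,1],[0,0,-0.198,0,0,0,1],[0,0,-0.198,0,0,0,1],[0,0,-0.198,0,0,0,1]],
  ],
)

```text
clock: 36.0
eef_pos: [434.9, 279.1, 4.1]
eef_rot: [-3.142, -0.0, 0.357]
wrist_force: [-0.9, 0.0, 0.8]
finger_gap: 49.1
finger_force: 0.0
```

Request:
servo_tool(
  motion=[
    [[0,0,0,0,0,0,1],[0,0,0.04,0,0,0,1],[0,0,0.1,0,0,0,1],[0,0,0.2,0,0,0,1],[0,0,0.3,0,0,0,1],[0,0,0.4,0,0,0,1],[0,0,0.5,0,0,0,1],[0,0,0.5,0,0,0,1],[0,0,0.5,0,0,0,1]],
  ],
)

```text
clock: 36.9
eef_pos: [434.9, 279.1, 254.4]
eef_rot: [-3.141, -0.002, 0.357]
wrist_force: [0.6, 0.6, -0.7]
finger_gap: 0.3
finger_force: 0.0
```

The fingers closed on nothing, so the timer was probably knocked aside. I locate it again.

Request:
servo_tool(
  motion=[
    [[-0.1,-0.1,0,0,0,0,0],[-0.2,-0.2,0,0,0,0,0],[-0.24,-0.3,0,0,0,0,0],[-0.24,-0.36,0,0,0,0,0],[-0.24,-0.36,0,0,0,0,0],[-0.24,-0.36,0,0,0,0,0]],
  ],
)

```text
clock: 37.5
eef_pos: [313.8, 97.4, 252.9]
eef_rot: [3.142, 0.001, 0.354]
wrist_force: [0.5, -0.3, 0.3]
finger_gap: 45.2
finger_force: 0.0
```

```bash
cat >> h.py <<'E'
def timer():
    T=avg('top',4); W=cloud(T)
    g=T['avg'].min(-1)>165; k=np.zeros_like(g); k[235:320,150:290]=1
    n,l,st,ce=cv2.connectedComponentsWithStats(cv2.morphologyEx((g&k).astype(np.uint8),cv2.MORPH_CLOSE,np.ones((7,7))))
    i=1+st[1:,4].argmax(); p=np.argwhere(l==i)[:,::-1].astype(np.float32); r=cv2.minAreaRect(p); print(st[i],r,plane(T,*r[0],14))
    bx=cv2.boxPoints(r); print([plane(T,*q,14).round(1).tolist() for q in bx])
    w=W[l==i]; print('z',np.percentile(w[:,2],[10,50,90]),w.mean(0)); w=w[w[:,2]>9]; print(cv2.minAreaRect(w[:,:2].astype(np.float32)))
E
python3 - <<'E'
from h import *
timer(); s=manip.read_state(); print(s['clock'],s['eef_pos'],s['eef_rot'],s['finger_gap'])
T=avg('top',2);S=avg('side',2)
o=np.zeros((600,800,3),np.uint8); o[:360,:600]=cv2.resize(T['avg'][200:320,140:340,::-1].astype(np.uint8),(600,360),interpolation=cv2.INTER_CUBIC)
o[360:,:480]=cv2.resize(S['avg'][200:300,200:400,::-1].astype(np.uint8),(480,240),interpolation=cv2.INTER_CUBIC)
cv2.imwrite('pics/t11.png',cv2.convertScaleAbs(o,alpha=1.3))
E
```

```text
[197 245  23  23 354] ((207.9499969482422, 255.85003662109375), (18.657434463500977, 18.973663330078125), 71.56504821777344) [486.98345021 269.58441611  14.        ]
[[504.8, 306.8, 14.0], [523.8, 251.6, 14.0], [469.1, 232.4, 14.0], [450.3, 287.5, 14.0]]
z [11.38940502 13.38402588 15.67863945] [487.16446131 269.90091523  13.39342359]
((487.4274597167969, 269.8099365234375), (58.27886199951172, 58.63017272949219), 19.64157485961914)
37.7 [314.88202007  99.58657622 253.28286651] [-3.14123228e+00  1.50532779e-03  3.57405299e-01] 61.101963978358334
```

View pics/t11.png

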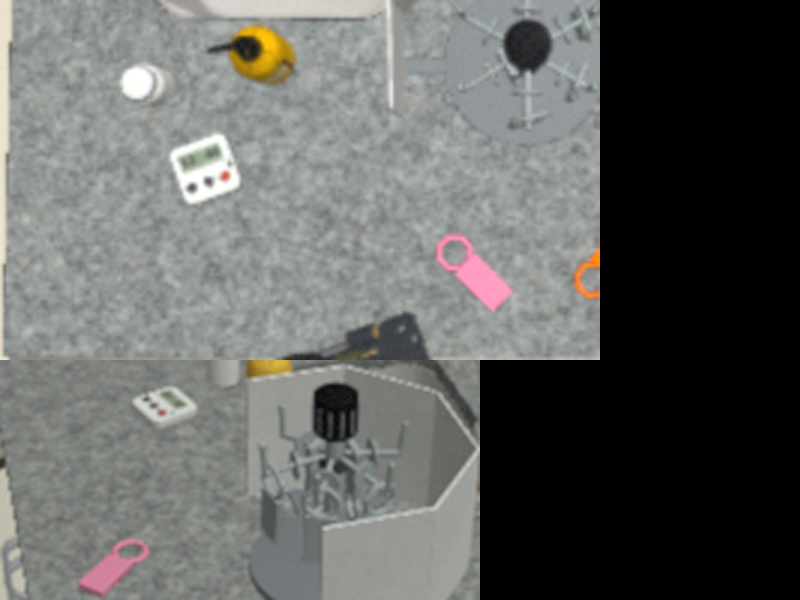

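The timer has moved to (205,168) in the picture, which measures as (487, 269.7) mm turned about 19.5°. The coupons still hang.

Request:
servo_tool(
  motion=[
    [[0.344,0.341,0,0,0,-0.005,0],[0.344,0.341,0,0,0,-0.005,0],[0.344,0.341,0,0,0,-0.005,0],[0.344,0.341,0,0,0,-0.005,0],[0.344,0.341,0,0,0,-0.005,0],[0.344,0.341,-0.1,0,0,-0.005,0],[0.344,0.341,-0.2,0,0,-0.005,0],[0.344,0.341,-0.3,0,0,-0.005,0],[0.344,0.341,-0.4,0,0,-0.005,0],[0.344,0.341,-0.4,0,0,-0.005,0]],
  ],
)

```text
clock: 38.9
eef_pos: [483.4, 268.4, 47.8]
eef_rot: [3.14, 0.011, 0.342]
wrist_force: [0.3, -0.1, 0.5]
finger_gap: 94.0
finger_force: 0.0
```

Request:
servo_tool(
  motion=[
    [[0,0,-0.05,0,0,0,0],[0,0,-0.1,0,0,0,0],[0,0,-0.1,0,0,0,0],[0,0,-0.1,0,0,0,0.3],[0,0,-0.1,0,0,0,1],[0,0,-0.1,0,0,0,1],[0,0,-0.1,0,0,0,1],[0,0,-0.1,0,0,0,1],[0,0,-0.1,0,0,0,1],[0,0,-0.1,0,0,0,1]],
  ],
)

```text
clock: 39.9
eef_pos: [487.2, 269.7, 4.8]
eef_rot: [-3.141, -0.001, 0.341]
wrist_force: [-1.6, -0.5, 7.1]
finger_gap: 61.8
finger_force: 20.0
```

Request:
servo_tool(
  motion=[
    [[0,0,0,0,0,0,1],[0,0,0.04,0,0,0,1],[0,0,0.12,0,0,0,1],[0,0,0.2,0,0,0,1],[0,0,0.3,0,0,0,1],[0,0,0.4,0,0,0,1],[0,0,0.5,0,0,0,1],[0,0,0.5,0,0,0,1],[0,0,0.5,0,0,0,1]],
  ],
)

```text
clock: 40.8
eef_pos: [486.9, 269.5, 254.4]
eef_rot: [-3.141, -0.001, 0.341]
wrist_force: [-0.0, 0.9, -1.4]
finger_gap: 62.3
finger_force: 20.0
```

Request:
servo_tool(
  motion=[
    [[0.02,-0.07,0,0,0,0,1],[0.04,-0.15,0,0,0,0,1],[0.07,-0.23,0,0,0,0,1],[0.1,-0.31,0,0,0,0,1],[0.13,-0.39,0,0,0,0,1],[0.16,-0.47,0,0,0,0,1],[0.19,-0.55,0,0,0,0,1],[0.21,-0.62,0,0,0,0,1],[0.221,-0.659,0,0,0,0,1],[0.221,-0.659,0,0,0,0,1]],
  ],
)

```text
clock: 41.8
eef_pos: [597.0, -62.2, 251.2]
eef_rot: [-3.14, 0.004, 0.338]
wrist_force: [-0.1, 0.6, -0.8]
finger_gap: 61.8
finger_force: 20.0
```

```bash
python3 - <<'E'
from h import *
S=avg('side',4); s=manip.read_state(); print(s['clock'],s['eef_pos'],s['eef_rot'],s['finger_gap'],s['finger_force'])
W=cloud(S)
# timer in hand: white points near TCP height
w=W[(S['avg'].min(-1)>150)&(abs(W[...,2]-255)<25)&(np.hypot(W[...,0]-597,W[...,1]+60)<60)]
print(len(w), w.mean(0) if len(w) else '', np.percentile(w,[2,98],axis=0).round(1) if len(w) else '')
h=W[(S['avg'].max(-1)<70)&(W[...,2]<216)&(W[...,2]>165)&(np.hypot(W[...,0]-597,W[...,1]+60)<30)]; print(h.mean(0),np.percentile(h,[1,99],axis=0).round(1))
# head silhouette in side image: column extents
m=(S['avg'].max(-1)<75); m[:,:310]=0; m[:,370:]=0
for v in range(212,240,4): u=np.where(m[v])[0]; print(v,u.min() if len(u) else None,u.max() if len(u) else None,end=' ')
c,(a,b)=None,(0,0)
print(proj(S,(597.5,-59.9,200)))
E
```

```text
42.0 [596.95004873 -58.9159013  253.16632011] [-3.14080378e+00  1.12447473e-03  3.42098109e-01] 61.916528166203314 19.97748613357544
112 [585.63490892 -66.34864293 260.90337107] [[565.5 -94.5 259.3]
 [614.9 -35.3 262.2]]
[594.81292976 -72.07075485 199.58433509] [[576.7 -82.5 172.1]
 [616.  -45.5 215. ]]
212 332 348 216 331 348 220 330 349 224 330 348 228 330 348 232 334 345 236 336 354 (np.float64(338.9556918102288), np.float64(218.44182376288057))
```

Request:
servo_tool(
  motion=[
    [[0,0,-0.02,0,0,0,1],[0,0,-0.04,0,0,0,1],[0,0,-0.055,0,0,0,1],[0,0,-0.062,0,0,0,1],[0,0,-0.068,0,0,0,1],[0,0,-0.068,0,0,0,1],[0,0,-0.068,0,0,0,1],[0,0,-0.068,0,0,0,1]],
  ],
)

```text
clock: 42.8
eef_pos: [597.4, -60.0, 220.1]
eef_rot: [3.141, -0.0, 0.341]
wrist_force: [-0.4, -0.0, 0.2]
finger_gap: 61.8
finger_force: 20.0
```

Request:
servo_tool(
  motion=[
    [[0,0,-0.001,0,0,0,1],[0,0,-0.002,0,0,0,1],[0,0,-0.002,0,0,0,1],[0,0,-0.002,0,0,0,1]],
  ],
)

```text
clock: 43.2
eef_pos: [597.4, -60.0, 219.7]
eef_rot: [3.141, -0.001, 0.341]
wrist_force: [-2.5, 1.0, 5.4]
finger_gap: 61.9
finger_force: 20.0
```

Request:
servo_tool(
  motion=[
    [[0,0,0.0005,0,0,0,1],[0,0,0.0005,0,0,0,0.33],[0,0,0.0005,0,0,0,0.31],[0,0,0.0005,0,0,0,0.29],[0,0,0.0005,0,0,0,0.25],[0,0,0.0005,0,0,0,0.18],[0,0,0.0005,0,0,0,0.1],[0,0,0.0005,0,0,0,0],[0,0,0.0005,0,0,0,0],[0,0,0.0005,0,0,0,0]],
  ],
)

```text
clock: 44.2
eef_pos: [597.3, -59.9, 219.2]
eef_rot: [-3.142, -0.0, 0.341]
wrist_force: [-0.8, 0.8, 0.4]
finger_gap: 93.8
finger_force: 0.0
```

Request:
servo_tool(
  motion=[
    [[0,0,0,0,0,0,0],[0,0,0,0,0,0,0],[0,0,0.02,0,0,0,0],[0,0,0.06,0,0,0,0],[0,0,0.12,0,0,0,0],[0,0,0.2,0,0,0,0],[-0.08,0,0.2,0,0,0,0],[-0.16,0,0.2,0,0,0,0],[-0.24,0,0.2,0,0,0,0],[-0.32,0,0.2,0,0,0,0]],
  ],
)

```text
clock: 45.2
eef_pos: [435.7, -59.8, 319.8]
eef_rot: [3.141, -0.001, 0.341]
wrist_force: [-0.2, 0.6, 1.3]
finger_gap: 94.2
finger_force: 0.0
```

```bash
python3 - <<'E'
from h import *
T=avg('top',6);S=avg('side',4); s=manip.read_state(); print(s['clock'],s['eef_pos'],s['finger_gap'])
for c in(T,S):
    W=cloud(c); w=W[(abs(W[...,2]-229)<14)&(np.hypot(W[...,0]-597,W[...,1]+60)<60)]; print(len(w),w.mean(0).round(1),cv2.minAreaRect(w[:,:2].astype(np.float32)))
    A=np.c_[w[:,:2]-w[:,:2].mean(0),np.ones(len(w))]; print('slopes',np.linalg.lstsq(A,w[:,2],rcond=None)[0].round(3))
g=T['avg'].min(-1)>165; k=np.zeros_like(g); k[195:235,295:335]=1
p=np.argwhere(cv2.morphologyEx((g&k).astype(np.uint8),cv2.MORPH_CLOSE,np.ones((9,9))))[:,::-1].astype(np.float32); r=cv2.minAreaRect(p); print(r,plane(T,*r[0],229))
# coupons: any vertical steel points below arms at each hook angle (both views)
# step1 check: no grey coupon left at pick sites
for q in((262,277),(403,233),(421,271)): x=blob(T,*q); print(q,x and x[1])
o=np.zeros((480,640,3)); cv2.imwrite('pics/end.png',S['frame'][:,:,::-1])
E
```

```text
45.7 [437.81002093 -59.93418222 318.8188548 ] 93.85839974523208
546 [596.3 -60.4 228.2] ((596.8482666015625, -60.511260986328125), (61.9061164855957, 61.7479248046875), 19.723665237426758)
slopes [ 7.00000e-03 -2.00000e-03  2.28167e+02]
536 [593.9 -68.3 226.9] ((596.2442016601562, -61.64810562133789), (63.27640151977539, 62.80521774291992), 20.291269302368164)
slopes [2.60000e-02 8.20000e-02 2.26917e+02]
((316.0328369140625, 213.71531677246094), (22.04242706298828, 22.298734664916992), 70.01689147949219) [597.19013823 -60.69781777 229.        ]
(262, 277) 2195
(403, 233) 2369
(421, 271) 1523
```

The timer lies level and within about 1 mm of the axis. One numeric check remains before handing in: whether there is a fourth grey coupon, and whether the faint ring near top (500,255) is just a stain.

```bash
python3 - <<'E'
from h import *
A=np.load('top_avg.npy'); rz=np.load('top_rz.npy'); c=grab('top'); c['range_z']=rz; W=cloud(c)
m=(np.abs(cv2.GaussianBlur(A.astype(np.float32),(0,0),.7)-[134.8,144.2,146.8]).max(-1)<12).astype(np.uint8); m=cv2.morphologyEx(m,cv2.MORPH_OPEN,np.ones((5,5)))
n,l,st,ce=cv2.connectedComponentsWithStats(m)
for i in range(1,n):
    if st[i,4]>60: print(ce[i].round(),st[i,2:],np.nanmedian(W[l==i][:,2]).round(1))
w=W[240:275,485:518]; print('ring z',np.nanpercentile(w[...,2],[50,90,98]).round(1), 'plain',np.nanpercentile(W[285:315,450:483,2],[50,90,98]).round(1))
d=A[240:275,485:518]; print(d.reshape(-1,3).min(0),(d[...,0]-d[...,2]).max(), np.argwhere((d[...,0]-d[...,2])>8).ptp(0) if hasattr(np.ndarray,'ptp') else np.ptp(np.argwhere((d[...,0]-d[...,2])>8),axis=0))
E
```

```text
[360.  95.] [ 22  13 195] 90.9
[406. 124.] [10 12 98] 14.3
[424. 181.] [ 13  17 144] 97.8
[402. 233.] [ 11  17 142] 7.1
[420. 272.] [  9  17 142] 7.3
[261. 277.] [  9  18 151] 7.4
ring z [-0.8  0.7  1.7] plain [-1.1  0.5  1.4]Traceback (most recent call last):
  File "<stdin>", line 8, in <module>
AttributeError: `ptp` was removed from the ndarray class in NumPy 2.0. Use np.ptp(arr, ...) instead.
```

There are only three coupons, and the ring is a flat stain.

```bash
python3 -c "
from cell import manip
print(manip.sign_off())"
```

```text
the job is handed in; nothing more can be done
None
```

I hung all three loose coupons on hooks d, c and b (no fourth was present), set the timer level within about 1 mm of the dome's centre, left the beaker, bottle and cap alone, and handed the job in; no verdict came back.

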